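# Stack a drone camera pod in its assembly nest and press it home

## Task

Clear the broken piece of drone arm off the mouth of the assembly nest into the scrap bin, then stack the camera pod upright in the nest's pocket: housing first, the open square spacer on it, and the lens cover on top, lens up, letting go of each. Then press the stack straight down until the nest's stiff knock-out plate bottoms and the cover's square flange is flush with the rim, and seat it there with a push of about 25 N for half a second; it is electronics, so never press with more than 50 N. Leave the other things on the bench where they are.

Things in the scene. Friction and masses are not known exactly. Their poses are not given: they have to be found in the camera images.
- nest: Fixed aluminium nest: base 125 x 105 x 8 mm, on it a square pocket 59 x 59 mm inside, walls 10 mm thick, rim 62 mm above the bench, 1.5 mm chamfer inside the rim. Origin: centre of its underside, on the pocket axis. The walls at +-y are whole; those at +-x have a finger slot 40 mm wide in the middle, from rim to base, so fingers gripping a part along the nest's x can go in with it.
- pocket_mouth (a point): Centre of the pocket's mouth, level with the rim (62 mm above the nest's origin); axes as the nest's.
- ejector (a joint): Height (m) of the knock-out plate, a flat 57 x 57 mm steel floor in the pocket, above its bottom stop. At 0 its top is 14 mm above the nest's underside (48 mm below the rim); at value q it is 14 mm + q. It starts raised by 20 to 28 mm and stays where it is left; about 9 N moves it down.
- housing: Camera pod housing: black plastic block 56 x 56 x 30 mm high, board on top, 0.13 to 0.25 kg. Origin: centre of its underside, z up, x and y square to its sides; any quarter turn fits.
- spacer: Spacer: open square aluminium frame 56 x 56 x 10 mm, bars 11 mm wide. Origin: centre of its underside, z up, x and y square to its sides; any quarter turn fits.
- cover: Lens cover: black square flange 56 x 56 x 8 mm with a round lens barrel, 30 mm across and 14 mm high, in the middle of its top (22 mm in all). Origin: centre of the flange's underside, z up, x and y square to the flange; any quarter turn fits.
- stub: Broken piece of drone arm, grey plastic, lying across the pocket's mouth on the two whole walls: bar 24 mm wide (x), 16 mm high (z), 89 mm long (y, from -44 to +45 mm; the last 13 mm at +y is a thinner jagged end). Origin: centre of its underside.
- scrap_bin: Fixed open grey plastic scrap bin, 170 (x) x 150 (y) x 60 mm high, walls 4 mm. Origin: centre of its underside.
- motor: Bystander: small motor, 28 mm across, 34 mm high. Origin: centre of its underside.
- battery: Bystander: battery, 75 (x) x 36 x 26 mm high, yellow plug at +x. Origin: centre of its underside.
- screwdriver: Bystander: screwdriver 170 mm long lying along its x. Origin: underside, near its middle.
- tape_roll: Bystander: white roll of tape, 90 mm across, 19 mm high. Origin: centre of its underside.
- grease_jar: Bystander: white jar, 48 mm across, 45 mm high. Origin: centre of its underside.
- drill_case: Bystander: black case 90 (x) x 55 x 28 mm high. Origin: centre of its underside.

How it is judged:
By the outcome, as a careful person would: the job done as asked, in the order asked, and still so for the second after the job is handed in, with the robot touching nothing.
It also fails if it takes over 72 s, if anything falls off the work surface, if the arm or the gripper's body presses on something with over 40 N, if the wrist force passes 120 N, or if a joint passes its speed limit or range.

## Robot

A 6-joint arm with a two-finger parallel gripper is mounted at the origin on the work surface. World frame = base frame: x ahead of the robot, y to its left, z up, the work surface at z = 0. Lengths are in m, angles in rad, forces in N, time in s.
With the tool pointing down it reaches from about 0.3 to 0.85 m from the base axis. Payload 4.2 kg.
Tool frame: the origin (TCP) lies midway between the tips of the shut fingers; the grasp point (between the pads) lies 19 mm behind it; z points along the fingers, y is the line along which they close (so a half turn about z gives the same grasp; the last joint's range is limited). The gripper opens to 91 mm and grips with 3 to 60 N. Pads are 32 mm wide; open, the fingers measure 118 mm over their backs; the gripper's body (76 mm by 178 mm) begins 60 mm behind the grasp point.
Start: joints at [1.18, 0.32, 1.565, -0, 1.257, -0.02], TCP at [0.208, 0.536, 0.214] pointing down, gripper open.
Joint ranges: [-3.11, 3.11], [-0.84, 2.01], [0.21, 2.61], [-1.34, 4.49], [0.05, 2.63], [-2.56, 2.56]. Speed limits (rad/s): [2.57, 2.57, 3.14, 3.14, 3.14, 3.14].

## Interface

Orientations are given as a 3x3 rotation matrix whose columns are the frame's x, y, z axes.
In Python, from station import env gives the robot as it stands.
- The arm moves only by the tool play_rows, never from a script. Its argument "commands" is text: rows parted by semicolons, each of 5 numbers parted by spaces: the finger opening in cm, from 0 to 9.12, then the shift along the tool's x, y, z in cm, then the turn about the tool's z in degrees. In form: claw tx ty tz turn; .... A call has 1 to 8 rows; each row shifts and turns the commanded pose from where the row before left it, along the tool's axes as they then stand; what a row does not reach is not made up. A row lasts 1/8 s, in which the tool goes at most 62.5 mm and 10.7 degrees, less where a joint would pass 70% of its speed; a pose out of reach is approached as far as the arm can. A call with a gripper value outside its range is refused whole. The fingers move at their own pace and stop on an object; "force" is the grip in N (left out, the last holds). Time passes only in rows, so rows that do not move let the fingers close. It gives the time, the measured TCP pose, the force, the opening and the grip force at its end, in the units of the state.
- env.sense(): the state, without advancing time (a new reading comes with each control period).
- env.capture(name): name is "side" or "top" or "wrist"; returns a dict with "image" (384x512x3 uint8, red, green, blue), "z_map" (384x512 float32, m along the optical axis (not along the pixel's ray), 0 where there is no reading), "mtx" (3x3 intrinsics, pixels), "position" and "rotation" of the camera in the world; the wrist camera has in their place "mount" (4x4, takes a point from camera to tool coordinates, whose origin is the TCP and whose axes are the flange's). Camera axes: x right, y down, z forward; pixel columns grow to the right and rows downward; lengths in m; the calibration is good to about 2 mm. A picture is of the moment at which its call begins: read the wrist's pose just before it.
- env.hand_in(): hands the job in; it is judged then, once.
The state is a dict: "time_s": time; "joint_positions": joint angles; "joint_velocities": joint speeds; "effort": joint torques, N m; "position": TCP position; "orientation": TCP orientation; "force": force on the tool from outside, world axes, zero at the start; "wrist_torque": the same for the moment, N m; "gripper_width": opening from 0.0 (shut) to 1.0 (fully open); "gripper_force": force on a finger pad.
Only numpy, scipy, OpenCV 4.12 (cv2) and the standard library are available. Lean on these libraries where they do the work, as an engineer would, in place of code of your own. Each camera call takes 0.05 s, during which the arm holds its last target. There are 200 camera calls.

## Working session

There is one attempt and no reset: what is moved stays moved. The work goes in short steps, Python scripts to look and compute and a tool call to move; the robot and the scene stay as the last step left them, time stands still between calls to the robot, and variables do not carry over. Pictures are saved under pics/ and viewed, at most 10 in all, crops included, and the job is handed in when it is done.

Besides the shell and the picture viewer there is one more tool, called by a JSON object that holds its "op" and its "data", one argument or row to a line. play_rows: Moves the arm, as the interface text tells. Its arguments: {"type":"object","properties":{"commands":{"type":"string"},"force":{"type":"number"}},"required":["commands"]}

```bash
mkdir -p pics; cat > h.py <<'E'
import numpy as np, cv2
from station import env
def cap(n):
    s=env.sense(); c=env.capture(n)
    if n=='wrist':
        T=np.eye(4); T[:3,:3]=s['orientation']; T[:3,3]=s['position']
        M=T@np.array(c['mount']); c['position']=M[:3,3]; c['rotation']=M[:3,:3]
    return c
def cloud(c):
    z=c['z_map']; v,u=np.mgrid[:384,:512]; K=np.array(c['mtx'])
    p=np.stack([(u-K[0,2])/K[0,0]*z,(v-K[1,2])/K[1,1]*z,z],-1)
    P=p@np.array(c['rotation']).T+np.array(c['position']); P[z<=0]=np.nan
    return P
E
python3 - <<'E'
from h import *
for n in ['top','side']:
    c=cap(n); P=cloud(c); np.save(n+'.npy',P); cv2.imwrite(n+'.png',c['image'][:,:,::-1])
    cv2.imwrite(f'pics/{n}0.png',cv2.resize(c['image'][:,:,::-1],(768,576)))
    print(n,c['position'],np.round(c['rotation'],3).tolist(),c['mtx'][0])
s=env.sense();print(s['position'],s['orientation'],s['force'],s['time_s'],s['gripper_width'])
E
```

```text
top [ 0.33747773 -0.01601285  1.33876689] [[0.01, -0.986, 0.169], [-1.0, -0.011, -0.005], [0.007, -0.168, -0.986]] [485.62935161   0.         253.77160756]
side [0.42551027 0.67837205 0.95613946] [[-0.98, -0.154, 0.124], [-0.197, 0.777, -0.597], [-0.004, -0.61, -0.792]] [422.11717631   0.         251.25546669]
[0.20820941 0.53550586 0.21320448] [[-9.32036456e-01  3.62364046e-01 -5.86222028e-04]
 [ 3.62364520e-01  9.32035246e-01 -1.50147179e-03]
 [ 2.30020101e-06 -1.61185251e-03 -9.99998701e-01]] [0.43974212 0.04538807 0.57244599] 0.1 0.998559189316495
```

View pics/top0.png

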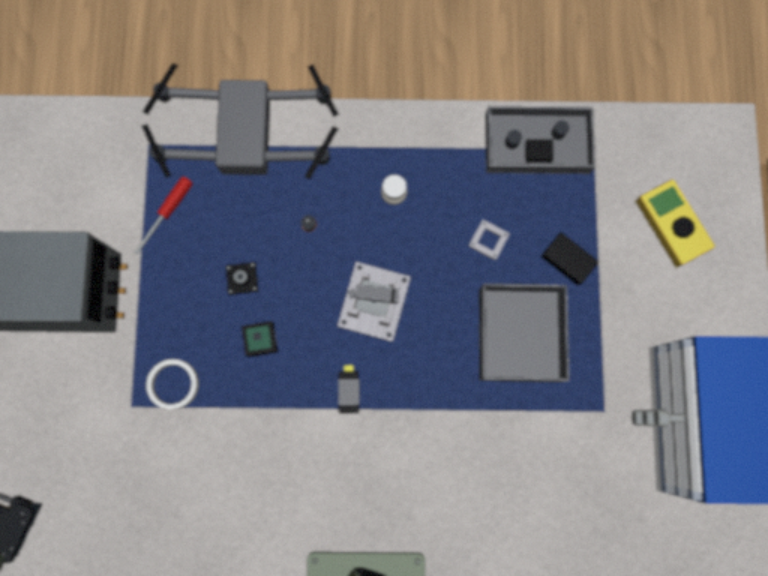

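View pics/side0.png

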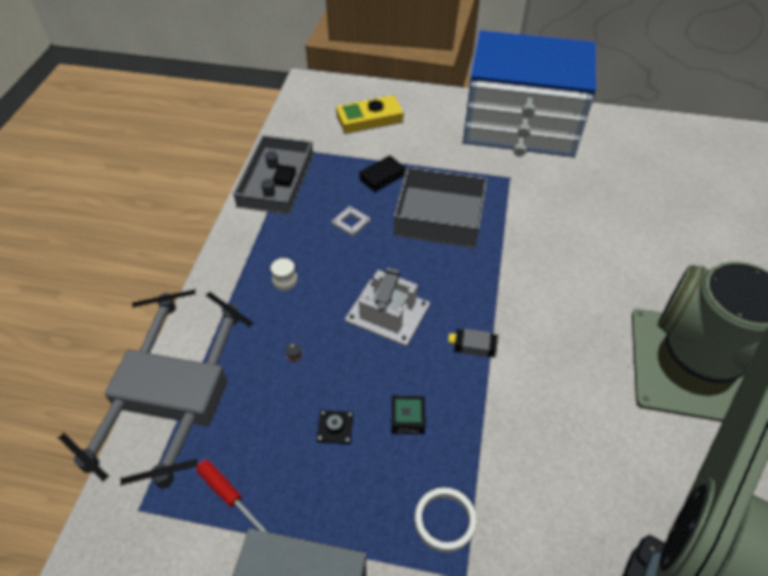

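The top view shows, in 768x576 pixels: nest (374,301) with the stub across it (373,293), housing (259,339), cover (242,277), spacer (489,239), bin (524,332). The side view agrees. Next I get rough positions.

```bash
python3 - <<'E'
from h import *
P=np.load('top.npy')
for n,(u,v) in dict(nest=(374,301),stub=(373,293),stubL=(352,291),stubR=(394,296),housing=(259,339),cover=(242,277),spacerbar=(478,237),spacer=(489,239),bin=(524,332),case=(570,258),jar=(394,187),motor=(308,223),batt=(348,390),mat=(420,250)).items():
    print(n,np.round(P[int(v/1.5),int(u/1.5)],4))
# spacer etc: blobs above the bench
z=P[...,2]
m=((z>0.004)&(z<0.2)&(P[...,0]>0.2)&(P[...,0]<0.75)&(abs(P[...,1])<0.45)).astype(np.uint8)
k,l,st,ce=cv2.connectedComponentsWithStats(m)
for i in range(1,k):
    if st[i,4]>60:
        q=P[l==i]; r=cv2.minAreaRect((q[:,:2]*1000).astype(np.float32)); print(st[i,4],np.round(r[0]),np.round(r[1]),round(r[2]),np.round(np.percentile(q[:,2],98),3))
print(np.round(env.capture('wrist')['mount'],3))
E
```

```text
nest [ 0.5398 -0.0099  0.0677]
stub [ 0.5518 -0.0072  0.0762]
stubL [0.5538 0.0297 0.0773]
stubR [ 0.547  -0.0442  0.0755]
housing [0.4725 0.1977 0.0278]
cover [0.5877 0.2321 0.0288]
spacerbar [ 0.6705 -0.2022  0.0117]
spacer [ 0.6715 -0.227  -0.003 ]
bin [ 0.4944 -0.287   0.0038]
case [ 0.6284 -0.3706  0.0295]
jar [ 0.7571 -0.0433  0.0451]
motor [0.6912 0.1144 0.0281]
batt [0.3831 0.0338 0.028 ]
mat [ 6.488e-01 -9.600e-02  5.000e-04]
281 [696. 399.] [ 36. 145.] 59 0.029
134 [740. -49.] [18. 54.] 2 0.05
110 [700. 122.] [47. 33.] 34 0.032
305 [ 667. -222.] [64. 71.] 56 0.015
754 [ 629. -374.] [102.  80.] 53 0.034
398 [591. 235.] [64. 64.] 5 0.026
1684 [548.  -5.] [126. 132.] 74 0.081
2885 [ 496. -284.] [202. 201.] 3 0.063
505 [476. 201.] [70. 74.] 6 0.036
437 [390. 360.] [ 94. 104.] 18 0.024
440 [391.  39.] [95. 46.] 1 0.032
[[ 0.001 -0.965 -0.264  0.075]
 [ 1.     0.001  0.    -0.   ]
 [-0.    -0.264  0.965 -0.17 ]
 [ 0.     0.     0.     1.   ]]
```

```bash
cat >> h.py <<'E'
def yaw(s): 
    R=np.array(s['orientation']); return np.degrees(np.arctan2(R[1,1],R[0,1]))
def plan(x,y,z,a=None,n=None,claw='C',s=None):
    """rows to bring TCP to x,y,z with tool-y world angle a (deg), tool down"""
    s=s or env.sense(); p=np.array(s['position']); a0=yaw(s); a=a0 if a is None else a
    d=np.array([x,y,z])-p; da=-(a-a0)
    n=n or int(max(np.ceil(np.linalg.norm(d)/.055),np.ceil(abs(da)/10),1))
    print('n',n,'turn total',round(da,2))
    for k in range(n):
        t=np.radians(a0-da*k/n); ty=np.array([np.cos(t),np.sin(t),0]); tx=np.array([-np.sin(t),np.cos(t),0])
        print(claw,*[round(100*float(v)/n,2) for v in (d@tx,d@ty,-d[2])],round(da/n,2),end='; ')
    print()
    return dict(position=[x,y,z],orientation=[[0,np.cos(np.radians(a)),0],[0,np.sin(np.radians(a)),0],[0,0,0]])
def st():
    s=env.sense(); print('t',round(s['time_s'],2),'p',np.round(s['position'],4),'yaw',round(yaw(s),2),'F',np.round(s['force'],1),'w',round(s['gripper_width']*91,1),'gf',round(s['gripper_force'],1)); return s
E
python3 - <<'E'
from h import *
s=plan(.53,.215,.25,0)
plan(.548,.0,.25,-16,s=s)
E
```

```text
n 9 turn total 68.75
C -4.62 -2.02 -0.41 7.64; C -4.85 -1.39 -0.41 7.64; C -4.99 -0.73 -0.41 7.64; C -5.05 -0.06 -0.41 7.64; C -5.01 0.61 -0.41 7.64; C -4.88 1.27 -0.41 7.64; C -4.67 1.91 -0.41 7.64; C -4.38 2.51 -0.41 7.64; C -4.01 3.07 -0.41 7.64; 
n 4 turn total 16.0
C -5.38 0.45 -0.0 4.0; C -5.33 0.82 -0.0 4.0; C -5.26 1.19 -0.0 4.0; C -5.16 1.56 -0.0 4.0;
```

{"op": "play_rows", "data": {
  "commands": "9 -4.6 -2 -0.4 7.6; 9 -4.9 -1.4 -0.4 7.6; 9 -5 -0.7 -0.4 7.6; 9 -5 0 -0.4 7.6; 9 -5 0.6 -0.4 7.6; 9 -4.9 1.3 -0.4 7.6; 9 -4.7 1.9 -0.4 7.6; 9 -4.4 2.5 -0.4 7.6"
}}

```text
time_s: 1.15
position: [0.4969, 0.2509, 0.2459]
orientation: [[-0.134, 0.991, -0.0], [0.991, 0.134, 0.0], [0.0, -0.0, -1.0]]
force: [0.1, -0.3, -0.3]
gripper_width: 0.988
gripper_force: 0.0
```

{"op": "play_rows", "data": {
  "commands": "9 -4 3 -0.4 7.6; 9 0 0 0 0; 9 0 0 0 0"
}}

```text
time_s: 1.52
position: [0.5306, 0.2169, 0.2495]
orientation: [[-0.007, 1.0, -0.001], [1.0, 0.007, 0.0], [0.0, -0.001, -1.0]]
force: [0.0, 0.2, -0.5]
gripper_width: 0.983
gripper_force: 0.0
```

```bash
python3 - <<'E'
from h import *
s=st(); c=cap('wrist'); P=cloud(c); np.save('w1.npy',P); cv2.imwrite('pics/w1.png',c['image'][:,:,::-1]); print(c['mtx'])
plan(.548,.0,.25,-16)
E
```

```text
t 1.52 p [0.5306 0.2169 0.2495] yaw 0.38 F [ 0.   0.2 -0.5] w 89.4 gf 0.0
[[287.33951184   0.         255.86663773]
 [  0.         287.33951184 187.44447869]
 [  0.           0.           1.        ]]
n 4 turn total 16.43
C -5.44 0.4 -0.01 4.11; C -5.39 0.79 -0.01 4.11; C -5.32 1.17 -0.01 4.11; C -5.23 1.55 -0.01 4.11;
```

View pics/w1.png

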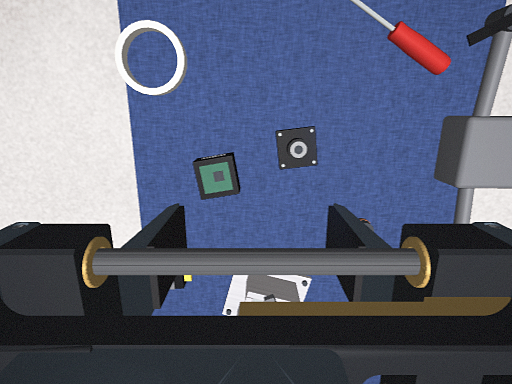

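The wrist picture shows the housing top at about (217,176), the cover at (297,147), and the nest partly hidden behind the gripper at (265,295). The camera sees what lies at tool +x. I'll measure housing and cover from it, then look at the nest from a spot 10 cm towards -y.

```bash
cat >> h.py <<'E'
def rect(P,x,y,zlo,zhi,r=.06,extra=None):
    m=(P[...,2]>zlo)&(P[...,2]<zhi)&(np.hypot(P[...,0]-x,P[...,1]-y)<r)
    if extra is not None: m&=extra
    k,l,s,ce=cv2.connectedComponentsWithStats(m.astype(np.uint8))
    i=1+np.argmax(s[1:,4]); q=P[l==i]
    rr=cv2.minAreaRect((q[:,:2]*1000).astype(np.float32))
    a=rr[2]; a=(a+45)%90-45
    print('n',s[i,4],'c',np.round(rr[0],1),'size',np.round(rr[1],1),'ang',round(a,1),'z',np.round(np.percentile(q[:,2],[5,50,95]),4),'mean',np.round(q[:,:2].mean(0)*1000,1))
    return rr
def cast(c,uv,z):
    K=np.array(c['mtx']); o=np.array(c['position'])
    uv=np.array(uv,float).reshape(-1,2)
    d=np.c_[(uv-K[:2,2])/[K[0,0],K[1,1]],np.ones(len(uv))]@np.array(c['rotation']).T
    return o+d*((z-o[2])/d[:,2])[:,None]
E
python3 - <<'E'
from h import *
P=np.load('w1.npy')
rect(P,.473,.2,.02,.045)
rect(P,.59,.233,.004,.02); rect(P,.59,.233,.016,.035)
I=cv2.imread('pics/w1.png'); 
m=I.max(2)<110
rect(P,.59,.233,.002,.035,extra=m); print(P[200,310:330:4].round(4))
plan(.548,-.10,.25,-16)
E
```

```text
n 1615 c [473.4 198.4] size [56.3 56.7] ang 10.1 z [0.0281 0.0297 0.031 ] mean [473.9 199.8]
n 1157 c [587.6 237.7] size [56.3 56.1] ang 7.6 z [0.0063 0.0078 0.0093] mean [586.6 239.2]
n 378 c [587.5 238.3] size [28.9 29.2] ang -43.5 z [0.0206 0.0222 0.0238] mean [587.2 238.3]
n 1252 c [588.  237.2] size [57.  57.4] ang 7.3 z [0.0063 0.0079 0.022 ] mean [586.6 239.3]
[[ 6.130e-01  1.573e-01  5.000e-04]
 [ 6.194e-01  1.570e-01 -6.000e-04]
 [ 6.255e-01  1.570e-01 -7.000e-04]
 [ 6.312e-01  1.576e-01  1.100e-03]
 [ 6.375e-01  1.575e-01  6.000e-04]]
n 6 turn total 16.43
C -5.29 0.26 -0.01 2.74; C -5.27 0.51 -0.01 2.74; C -5.24 0.76 -0.01 2.74; C -5.2 1.01 -0.01 2.74; C -5.15 1.26 -0.01 2.74; C -5.08 1.5 -0.01 2.74;
```

{"op": "play_rows", "data": {
  "commands": "9 -5.3 0.3 0 2.7; 9 -5.3 0.5 0 2.7; 9 -5.2 0.8 0 2.7; 9 -5.2 1 0 2.7; 9 -5.2 1.3 0 2.7; 9 -5.1 1.5 0 2.7; 9 0 0 0 0; 9 0 0 0 0"
}}

```text
time_s: 2.58
position: [0.5497, -0.0999, 0.2499]
orientation: [[0.272, 0.962, -0.0], [0.962, -0.272, 0.001], [0.001, -0.001, -1.0]]
force: [0.2, -0.2, 0.6]
gripper_width: 0.982
gripper_force: 0.0
```

```bash
python3 - <<'E'
from h import *
s=st(); c=cap('wrist'); P=cloud(c); np.save('w2.npy',P); cv2.imwrite('pics/w2.png',c['image'][:,:,::-1])
rect(P,.548,-.007,.070,.085,r=.07)     # stub top
rect(P,.548,-.007,.002,.014,r=.1)     # base plate
rect(P,.548,-.007,.056,.068,r=.07)    # rim
E
```

```text
t 2.58 p [ 0.5497 -0.0999  0.2499] yaw -15.76 F [ 0.2 -0.2  0.6] w 89.4 gf 0.0
n 1614 c [550.3  -7.1] size [90.7 25.1] ang -5.4 z [0.0746 0.0776 0.0789] mean [550.  -9.]
n 3220 c [546.   -8.7] size [109.2 130.1] ang -15.4 z [0.0062 0.0077 0.01  ] mean [550.8 -10.7]
n 351 c [574.4  14.7] size [19.5 37.4] ang -15.7 z [0.0599 0.0616 0.0631] mean [580.5  15.6]
```

View pics/w2.png

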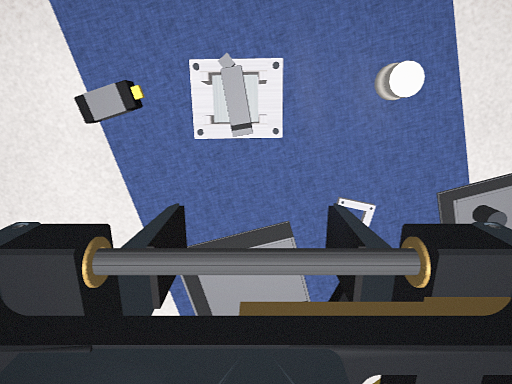

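The nest is at about (236,98), with the stub's jagged end at (226,60) and the stub turned about 10° from the nest. Bin and spacer are at the bottom edge. Next I grip the stub.

```bash
python3 - <<'E'
from h import *
s=plan(.5503,-.0071,.12,-5.4)
s=plan(.5503,-.0071,.066,-5.4,s=s)
s=plan(.5503,-.0071,.136,-5.4,s=s)
s=plan(.496,-.284,.136,-5.4,s=s)
E
```

```text
n 3 turn total -10.32
C 2.97 -0.82 4.33 -3.44; C 3.02 -0.64 4.33 -3.44; C 3.05 -0.46 4.33 -3.44; 
n 1 turn total -0.0
C 0.0 0.0 5.4 -0.0; 
n 2 turn total -0.0
C 0.0 0.0 -3.5 -0.0; C 0.0 0.0 -3.5 -0.0; 
n 6 turn total -0.0
C -4.68 -0.47 -0.0 -0.0; C -4.68 -0.47 -0.0 -0.0; C -4.68 -0.47 -0.0 -0.0; C -4.68 -0.47 -0.0 -0.0; C -4.68 -0.47 -0.0 -0.0; C -4.68 -0.47 -0.0 -0.0;
```

{"op": "play_rows", "data": {
  "commands": "5 3 -0.8 4.3 -3.4; 5 3 -0.6 4.3 -3.4; 5 3 -0.5 4.3 -3.4; 5 0 0 1.5 0; 5 0 0 1.5 0; 5 0 0 1.5 0; 5 0 0 0.9 0; 5 0 0 0 0",
  "force": 15
}}

```text
time_s: 3.62
position: [0.5507, -0.0097, 0.0666]
orientation: [[0.099, 0.995, -0.001], [0.995, -0.099, 0.0], [0.0, -0.001, -1.0]]
force: [-0.2, 0.3, -0.1]
gripper_width: 0.548
gripper_force: 0.0
```

{"op": "play_rows", "data": {
  "commands": "2 0 0 0 0; 1.5 0 0 0 0; 1.5 0 0 0 0; 1.5 0 0 0 0; 1.5 0 0 0 0",
  "force": 15
}}

```text
time_s: 4.25
position: [0.5512, -0.0093, 0.0674]
orientation: [[0.098, 0.995, 0.001], [0.995, -0.098, -0.0], [0.0, 0.001, -1.0]]
force: [-0.3, -1.2, 2.8]
gripper_width: 0.263
gripper_force: 15.0
```

{"op": "play_rows", "data": {
  "commands": "1.5 0 0 -2 0; 1.5 0 0 -3 0; 1.5 0 0 -3 0; 1.5 -4 -0.5 0 0; 1.5 -4.7 -0.5 0 0; 1.5 -4.7 -0.5 0 0; 1.5 -4.7 -0.5 0 0; 1.5 -4.7 -0.5 0 0"
}}

```text
time_s: 5.25
position: [0.503, -0.2349, 0.1467]
orientation: [[0.098, 0.995, -0.0], [0.995, -0.098, 0.0], [0.0, -0.0, -1.0]]
force: [1.1, 0.2, -1.2]
gripper_width: 0.262
gripper_force: 15.0
```

{"op": "play_rows", "data": {
  "commands": "1.5 -4.7 -0.5 0 0; 1.5 0 0 2 0; 1.5 0 0 4 0; 1.5 0 0 4 0; 1.5 0 0 1.5 0; 1.5 0 0 0 0"
}}

```text
time_s: 6.0
position: [0.4937, -0.2797, 0.0313]
orientation: [[0.098, 0.995, -0.001], [0.995, -0.098, 0.001], [0.001, -0.002, -1.0]]
force: [1.0, 0.5, -0.1]
gripper_width: 0.263
gripper_force: 15.0
```

```bash
python3 - <<'E'
from h import *
s=st()
E
```

```text
t 6.0 p [ 0.4937 -0.2797  0.0313] yaw -5.64 F [ 1.   0.5 -0.1] w 23.9 gf 15.0
```

{"op": "play_rows", "data": {
  "commands": "1.5 0 0 1.3 0; 3 0 0 0 0; 4.5 0 0 0 0; 4.5 0 0 0 0; 4.5 0 0 -3 0; 4.5 0 0 -5 0; 9 0 0 -6 0; 9 0 0 -6 0"
}}

```text
time_s: 7.0
position: [0.4938, -0.2798, 0.2212]
orientation: [[0.098, 0.995, 0.001], [0.995, -0.098, -0.0], [-0.0, 0.001, -1.0]]
force: [0.9, 0.3, -0.3]
gripper_width: 0.682
gripper_force: 0.0
```

{"op": "play_rows", "data": {
  "commands": "9 0 3 -2 0; 9 0 0 0 0; 9 0 0 0 0"
}}

```text
time_s: 7.38
position: [0.5225, -0.2824, 0.2375]
orientation: [[0.098, 0.995, -0.003], [0.995, -0.098, 0.001], [0.001, -0.003, -1.0]]
force: [0.3, -0.4, -0.1]
gripper_width: 0.98
gripper_force: 0.0
```

```bash
python3 - <<'E'
from h import *
s=st(); c=cap('wrist'); P=cloud(c); np.save('w3.npy',P); cv2.imwrite('pics/w3.png',c['image'][:,:,::-1])
rect(P,.667,-.222,.005,.016)
s=plan(.473,.200,.14,10.1)
E
```

```text
t 7.38 p [ 0.5225 -0.2824  0.2375] yaw -5.64 F [ 0.3 -0.4 -0.1] w 89.2 gf 0.0
n 1243 c [ 666.2 -223.5] size [56.3 57. ] ang -27.7 z [0.0079 0.0098 0.0111] mean [ 665.9 -222.6]
n 9 turn total -15.75
C 5.28 -1.07 1.08 -1.75; C 5.31 -0.91 1.08 -1.75; C 5.34 -0.75 1.08 -1.75; C 5.36 -0.59 1.08 -1.75; C 5.37 -0.42 1.08 -1.75; C 5.38 -0.26 1.08 -1.75; C 5.39 -0.09 1.08 -1.75; C 5.39 0.07 1.08 -1.75; C 5.38 0.24 1.08 -1.75;
```

View pics/w3.png

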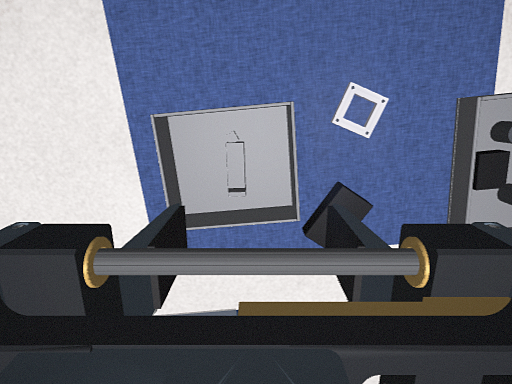

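The stub lies in the bin at (236,168), and the spacer is clear at (360,109). On the way to the housing I'll look at the empty nest.

{"op": "play_rows", "data": {
  "commands": "9 4.8 0 0 2; 9 4.8 0.3 0 2; 9 4.8 0.5 0 2; 9 4.8 0.5 0 2; 9 0 0 0 2; 9 0 0 0 0; 9 0 0 0 0"
}}

```text
time_s: 8.3
position: [0.5648, -0.0967, 0.2385]
orientation: [[0.271, 0.963, -0.001], [0.963, -0.271, -0.0], [-0.0, -0.001, -1.0]]
force: [-0.3, -0.0, -0.4]
gripper_width: 0.984
gripper_force: 0.0
```

```bash
python3 - <<'E'
from h import *
s=st(); c=cap('wrist'); P=cloud(c); np.save('w4.npy',P); cv2.imwrite('w4.png',c['image'][:,:,::-1])
rect(P,.548,-.007,.056,.068,r=.07)    # rim
m=(P[...,2]>.056)&(P[...,2]<.068)&(np.hypot(P[...,0]-.548,P[...,1]+.007)<.07)
r=cv2.minAreaRect((P[m][:,:2]*1000).astype(np.float32)); print(r)
rect(P,.546,-.0087,.022,.055,r=.04) # plate
s=plan(.4734,.1984,.14,10.1)
E
```

```text
t 8.3 p [ 0.5648 -0.0967  0.2385] yaw -15.72 F [-0.3 -0.  -0.4] w 89.6 gf 0.0
n 860 c [554.5  20. ] size [19.6 79.3] ang -14.8 z [0.0596 0.0615 0.0628] mean [554.6  22.7]
((546.9058227539062, -8.787010192871094), (79.11515045166016, 79.22402954101562), 75.30753326416016)
n 2454 c [546.4  -8.6] size [59.3 68.3] ang -14.9 z [0.0374 0.0391 0.0433] mean [546.6  -7.7]
n 6 turn total -25.83
C 4.32 -2.8 1.64 -4.3; C 4.52 -2.47 1.64 -4.3; C 4.69 -2.12 1.64 -4.3; C 4.84 -1.76 1.64 -4.3; C 4.96 -1.4 1.64 -4.3; C 5.05 -1.02 1.64 -4.3;
```

{"op": "play_rows", "data": {
  "commands": "9 4.3 -2.8 1.6 -4.3; 9 4.5 -2.5 1.6 -4.3; 9 4.7 -2.1 1.6 -4.3; 9 4.8 -1.8 1.6 -4.3; 9 5 -1.4 1.6 -4.3; 9 5.1 -1 1.6 -4.3; 9 0 0 0 0; 9 0 0 0 0"
}}

```text
time_s: 9.35
position: [0.4737, 0.199, 0.1432]
orientation: [[-0.176, 0.984, 0.001], [0.984, 0.176, -0.0], [-0.0, 0.0, -1.0]]
force: [-0.3, -0.4, -0.3]
gripper_width: 0.989
gripper_force: 0.0
```

```bash
python3 - <<'E'
from h import *
s=st(); s=plan(.4734,.1984,.01,10.1)
E
```

```text
t 9.35 p [0.4737 0.199  0.1432] yaw 10.11 F [-0.3 -0.4 -0.3] w 90.0 gf 0.0
n 3 turn total 0.01
C -0.02 -0.01 4.44 0.0; C -0.02 -0.01 4.44 0.0; C -0.02 -0.01 4.44 0.0;
```

{"op": "play_rows", "data": {
  "commands": "9 0 0 4.4 0; 9 0 0 4.4 0; 9 0 0 2.5 0; 9 0 0 2 0; 9 0 0 0 0; 5 0 0 0 0; 5 0 0 0 0; 5 0 0 0 0",
  "force": 25
}}

```text
time_s: 10.35
position: [0.4737, 0.2, 0.0107]
orientation: [[-0.176, 0.984, 0.002], [0.984, 0.176, 0.001], [0.0, 0.002, -1.0]]
force: [-0.4, 0.5, 0.3]
gripper_width: 0.688
gripper_force: 0.0
```

{"op": "play_rows", "data": {
  "commands": "5 0 0 0 0; 5 0 0 0 0"
}}

```text
time_s: 10.6
position: [0.4736, 0.2, 0.0105]
orientation: [[-0.177, 0.984, 0.001], [0.984, 0.177, 0.0], [0.0, 0.001, -1.0]]
force: [-0.4, -1.2, 4.4]
gripper_width: 0.608
gripper_force: 25.0
```

```bash
python3 - <<'E'
from h import *
s=st(); s=plan(.474,.1984,.115,10.1); plan(.5469,-.0088,.115,-14.7,s=s)
E
```

```text
t 10.6 p [0.4736 0.2    0.0105] yaw 10.17 F [-0.4 -1.2  4.4] w 55.4 gf 25.0
n 2 turn total 0.07
C -0.08 0.01 -5.23 0.04; C -0.08 0.01 -5.23 0.04; 
n 4 turn total 24.8
C -5.42 0.89 -0.0 6.2; C -5.29 1.47 -0.0 6.2; C -5.1 2.03 -0.0 6.2; C -4.85 2.57 -0.0 6.2;
```

{"op": "play_rows", "data": {
  "commands": "5 0 0 -2 0; 5 0 0 -4 0; 5 0 0 -4.5 0; 5 -5.4 0.9 0 6.2; 5 -5.3 1.5 0 6.2; 5 -5.1 2 0 6.2; 5 -4.8 2.5 0 6.2; 5 0 0 0 0"
}}

```text
time_s: 11.6
position: [0.5466, -0.0095, 0.1144]
orientation: [[0.258, 0.966, -0.0], [0.966, -0.258, -0.001], [-0.001, -0.0, -1.0]]
force: [-1.4, 0.7, -0.8]
gripper_width: 0.617
gripper_force: 25.0
```

{"op": "play_rows", "data": {
  "commands": "5 0 0 0 0; 5 0 0 0 0"
}}

```text
time_s: 11.85
position: [0.5452, -0.0052, 0.1147]
orientation: [[0.251, 0.968, -0.001], [0.968, -0.251, 0.0], [0.0, -0.001, -1.0]]
force: [-0.7, 0.5, -1.0]
gripper_width: 0.614
gripper_force: 25.0
```

```bash
python3 - <<'E'
from h import *
s=st(); c=cap('wrist'); P=cloud(c); np.save('w5.npy',P); cv2.imwrite('pics/w5.png',c['image'][:,:,::-1])
R=np.array(s['orientation']); L=(P-np.array(s['position']))@R   # tool coords
v=L[...,2]
for r in range(200,262,4): print(r,np.round(L[r,[200,230,256,280,310]]*1000).tolist())
E
```

```text
t 11.85 p [ 0.5452 -0.0052  0.1147] yaw -14.54 F [-0.7  0.5 -1. ] w 55.9 gf 25.0
200 [[-15.0, -57.0, 108.0], [25.0, -15.0, -19.0], [25.0, -1.0, -19.0], [25.0, 13.0, -18.0], [-15.0, 54.0, 107.0]]
204 [[-20.0, -58.0, 108.0], [23.0, -15.0, -19.0], [23.0, -1.0, -20.0], [23.0, 13.0, -19.0], [18.0, 33.0, -3.0]]
208 [[17.0, -34.0, -9.0], [21.0, -15.0, -19.0], [20.0, -1.0, -18.0], [21.0, 13.0, -19.0], [17.0, 32.0, -9.0]]
212 [[17.0, -33.0, -16.0], [18.0, -15.0, -19.0], [18.0, -1.0, -18.0], [18.0, 13.0, -18.0], [17.0, 30.0, -16.0]]
216 [[16.0, -32.0, -19.0], [16.0, -15.0, -20.0], [nan, nan, nan], [16.0, 13.0, -19.0], [16.0, 30.0, -18.0]]
220 [[16.0, -31.0, -25.0], [14.0, -15.0, -19.0], [14.0, -1.0, -20.0], [14.0, 13.0, -19.0], [16.0, 29.0, -24.0]]
224 [[16.0, -30.0, -30.0], [11.0, -15.0, -19.0], [12.0, -1.0, -20.0], [11.0, 13.0, -19.0], [16.0, 28.0, -31.0]]
228 [[16.0, -29.0, -36.0], [9.0, -15.0, -19.0], [9.0, -1.0, -20.0], [9.0, 13.0, -20.0], [15.0, 27.0, -34.0]]
232 [[14.0, -29.0, -37.0], [6.0, -16.0, -18.0], [7.0, -1.0, -20.0], [7.0, 13.0, -20.0], [13.0, 27.0, -35.0]]
236 [[12.0, -29.0, -38.0], [4.0, -15.0, -19.0], [4.0, -1.0, -20.0], [4.0, 13.0, -20.0], [11.0, 27.0, -35.0]]
240 [[10.0, -29.0, -36.0], [1.0, -16.0, -19.0], [1.0, -1.0, -19.0], [2.0, 13.0, -20.0], [9.0, 27.0, -35.0]]
244 [[8.0, -29.0, -38.0], [-1.0, -16.0, -19.0], [-2.0, -1.0, -18.0], [-1.0, 13.0, -19.0], [7.0, 27.0, -35.0]]
248 [[33.0, -18.0, -91.0], [33.0, -9.0, -91.0], [33.0, -1.0, -91.0], [33.0, 7.0, -91.0], [33.0, 16.0, -90.0]]
252 [[33.0, -18.0, -92.0], [33.0, -8.0, -94.0], [33.0, -1.0, -94.0], [33.0, 6.0, -93.0], [32.0, 16.0, -92.0]]
256 [[32.0, -17.0, -95.0], [33.0, -8.0, -95.0], [32.0, -1.0, -94.0], [33.0, 6.0, -95.0], [32.0, 15.0, -95.0]]
260 [[31.0, -17.0, -95.0], [31.0, -8.0, -94.0], [32.0, -1.0, -96.0], [31.0, 6.0, -95.0], [32.0, 15.0, -96.0]]
```

View pics/w5.png

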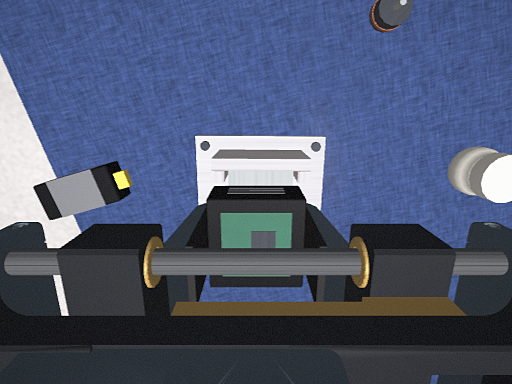

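```bash
cat >> h.py <<'E'
def fit(L,m,name):
    k,l,s_,_=cv2.connectedComponentsWithStats(m.astype(np.uint8)); i=1+np.argmax(s_[1:,4]); q=L[l==i]*1000
    r=cv2.minAreaRect(q[:,:2].astype(np.float32)); print(name,s_[i,4],'c',np.round(r[0],1),'size',np.round(r[1],1),'ang',round((r[2]+45)%90-45,1),'x',np.round(np.percentile(q[:,0],[1,99]),1),'y',np.round(np.percentile(q[:,1],[1,99]),1))
    return q
def tool(P,s): return (P-np.array(s['position']))@np.array(s['orientation'])
E
python3 - <<'E'
from h import *
s=st(); P=np.load('w5.npy'); L=tool(P,s)
m=(abs(L[...,2]+.019)<.004)&(abs(L[...,1]+.001)<.0265)&(abs(L[...,0])<.04)
r,c=np.where(m); print(r.min(),r.max())
q=L[m]*1000; print('housing x',np.percentile(q[:,0],[0.5,1,2,98,99,99.5]).round(1), 'y',np.percentile(q[:,1],[1,99]).round(1))
for nm,a,b in(('front',q[:,0]>15,1),('back',q[:,0]<-15,-1)):
    for y in (-15,0,15):
        k=q[a&(abs(q[:,1]-y)<4)]
        if len(k): print(nm,y,k[:,0].max().round(1),k[:,0].min().round(1))
m=(abs(P[...,2]-.0615)<.004)&(np.hypot(P[...,0]-.547,P[...,1]+.009)<.07)
fit(L,m,'wall'); fit(L,(abs(P[...,2]-.008)<.003)&(np.hypot(P[...,0]-.547,P[...,1]+.009)<.1),'base')
plate=(abs(P[...,2]-.039)<.003)&(np.hypot(P[...,0]-.547,P[...,1]+.009)<.04)
if plate.sum(): fit(L,plate,'plate')
E
```

```text
t 11.9 p [ 0.5453 -0.0052  0.1148] yaw -14.53 F [-0.1  0.7 -1.2] w 55.8 gf 25.0
197 286
housing x [-29.1 -28.9 -28.4  26.   26.2  26.3] y [-27.  25.]
front -15 26.4 15.2
front 0 26.5 15.1
front 15 26.5 15.0
back -15 -20.6 -29.8
back 0 -20.6 -29.4
back 15 -20.9 -29.5
wall 1598 c [26.9  2.8] size [19.7 79.2] ang 0.1 x [17.5 36.6] y [-36.3  41.7]
base 3443 c [12.3  2.7] size [ 75.  125.2] ang 0.7 x [-18.8  49.1] y [-59.2  64.5]
plate 978 c [15.3  3.4] size [58.  13.4] ang -0.3 x [ 8.8 21.8] y [-25.2  31.1]
```

The held housing is at rows 197 to 286 in front of the nest's +y wall (rows 150–165). The offset to correct is about -1.3 mm in tool x and +3.8 mm in tool y, with no angle error.

{"op": "play_rows", "data": {
  "commands": "5 -0.13 0.38 0 0; 5 0 0 1.5 0; 5 0 0 1.5 0; 5 0 0 0.8 0; 5 0 0 0 0; 5 0 0 0 0"
}}

```text
time_s: 12.65
position: [0.5495, -0.0087, 0.0771]
orientation: [[0.253, 0.967, 0.001], [0.967, -0.253, 0.0], [0.0, 0.001, -1.0]]
force: [0.1, -0.7, -1.5]
gripper_width: 0.612
gripper_force: 25.0
```

```bash
python3 - <<'E'
from h import *
s=st(); plan(.5486,-.0074,.0765,-14.6)
E
```

```text
t 12.65 p [ 0.5495 -0.0087  0.0771] yaw -14.65 F [ 0.1 -0.7 -1.5] w 55.7 gf 25.0
n 1 turn total -0.05
C 0.1 -0.12 0.06 -0.05;
```

```bash
cat >> h.py <<'E'
def align(zt=-.019):
    s=st(); c=cap('wrist'); P=cloud(c); L=tool(P,s)
    m=(abs(P[...,2]-.0615)<.004)&(np.hypot(P[...,0]-.547,P[...,1]+.009)<.07)&(L[...,0]>.015)
    q=fit(L,m,'wall'); 
    e=[np.percentile(q[abs(q[:,1]-y)<5][:,0],99) for y in (-25,0,25)]; print('outer edge',np.round(e,1))
    m=(abs(L[...,2]-zt)<.004)&(abs(L[...,1]+.001)<.0265)&(abs(L[...,0])<.045); q=L[m]*1000
    print('part y',np.percentile(q[:,1],[1,99]).round(1))
    for y in (-18,0,18):
        k=q[abs(q[:,1]-y)<5]
        if len(k): print('part x at',y,np.percentile(k[:,0],[.5,99.5]).round(1))
    return c,P,L,s
E
python3 - <<'E'
from h import *
align(); align()
E
```

```text
t 12.65 p [ 0.5495 -0.0087  0.0771] yaw -14.65 F [ 0.1 -0.7 -1.5] w 55.7 gf 25.0
wall 2225 c [29.2 -2.2] size [19.7 79.2] ang 0.6 x [20. 39.] y [-41.3  36.9]
outer edge [39.  38.9 38.7]
part y [-26.9  24.9]
part x at -18 [-28.7  26.3]
part x at 0 [-29.   26.3]
part x at 18 [-28.9  26.3]
t 12.7 p [ 0.5496 -0.0087  0.0773] yaw -14.65 F [ 0.6 -0.5 -1.4] w 55.4 gf 25.0
wall 2224 c [29.2 -2.3] size [19.7 79. ] ang 0.3 x [20. 39.] y [-41.4  36.7]
outer edge [39.  38.8 38.7]
part y [-27.   24.9]
part x at -18 [-28.8  26.3]
part x at 0 [-28.8  26.3]
part x at 18 [-29.   26.3]
```

{"op": "play_rows", "data": {
  "commands": "5 0.09 -0.12 0 0; 5 0 0 0.4 0; 5 0 0 0.4 0; 5 0 0 0.4 0; 5 0 0 0.4 0"
}}

```text
time_s: 13.38
position: [0.5482, -0.0075, 0.0605]
orientation: [[0.253, 0.968, -0.0], [0.968, -0.253, 0.0], [0.0, -0.0, -1.0]]
force: [-0.3, 0.4, -0.7]
gripper_width: 0.612
gripper_force: 25.0
```

```bash
python3 - <<'E'
from h import *
align()
E
```

```text
t 13.38 p [ 0.5482 -0.0075  0.0605] yaw -14.65 F [-0.3  0.4 -0.7] w 55.7 gf 25.0
wall 3042 c [27.1 -0.7] size [22.4 79.4] ang 0.4 x [18.6 38.1] y [-39.7  38.2]
outer edge [38.1 38.  38. ]
part y [-27.  25.]
part x at -18 [-28.8  26.3]
part x at 0 [-29.1  26.3]
part x at 18 [-28.9  26.3]
```

{"op": "play_rows", "data": {
  "commands": "5 0 0 0.4 0; 5 0 0 0.3 0; 5 0 0 0.2 0; 5 0 0 0.1 0; 5 0 0 0 0"
}}

```text
time_s: 14.05
position: [0.5483, -0.0075, 0.0509]
orientation: [[0.253, 0.968, 0.0], [0.968, -0.253, 0.0], [0.0, 0.0, -1.0]]
force: [-0.3, 0.5, -2.4]
gripper_width: 0.609
gripper_force: 25.0
```

```bash
python3 - <<'E'
from h import *
align()
E
```

```text
t 14.05 p [ 0.5483 -0.0075  0.0509] yaw -14.65 F [-0.3  0.5 -2.4] w 55.4 gf 25.0
wall 3112 c [26.8 -0.8] size [23.1 79.3] ang 0.3 x [16.3 38.1] y [-39.7  38.2]
outer edge [38.2 38.1 38. ]
part y [-27.  25.]
part x at -18 [-28.8  26.3]
part x at 0 [-29.2  26.3]
part x at 18 [-29.1  26.4]
```

{"op": "play_rows", "data": {
  "commands": "5 0 0 0.1 0; 5 0 0 0 0"
}}

```text
time_s: 14.35
position: [0.5484, -0.0075, 0.05]
orientation: [[0.253, 0.968, 0.0], [0.968, -0.253, 0.0], [0.0, 0.0, -1.0]]
force: [0.3, 0.1, -1.3]
gripper_width: 0.61
gripper_force: 25.0
```

{"op": "play_rows", "data": {
  "commands": "5 0 0 0.07 0; 5 0 0 0 0"
}}

```text
time_s: 14.6
position: [0.5483, -0.0075, 0.0499]
orientation: [[0.253, 0.968, 0.0], [0.968, -0.253, 0.0], [0.0, 0.0, -1.0]]
force: [-2.1, -0.0, 4.3]
gripper_width: 0.613
gripper_force: 25.0
```

{"op": "play_rows", "data": {
  "commands": "6.5 0 0 0 0; 7.5 0 0 0 0; 7.5 0 0 0 0; 7.5 0 0 -2 0; 7.5 0 0 -4 0; 7.5 0 0 -5 0; 9 -4 0 -4 0; 9 -5 0 0 0"
}}

```text
time_s: 15.6
position: [0.5277, -0.0953, 0.2029]
orientation: [[0.251, 0.968, 0.008], [0.968, -0.251, -0.002], [0.001, 0.008, -1.0]]
force: [0.5, -0.3, -1.5]
gripper_width: 0.981
gripper_force: 0.0
```

{"op": "play_rows", "data": {
  "commands": "9 0 0 0 0; 9 0 0 0 0"
}}

```text
time_s: 15.85
position: [0.5254, -0.0942, 0.1988]
orientation: [[0.253, 0.967, -0.001], [0.967, -0.253, 0.001], [0.001, -0.001, -1.0]]
force: [0.3, 0.6, -0.3]
gripper_width: 0.986
gripper_force: 0.0
```

```bash
python3 - <<'E'
from h import *
s=st(); c=cap('wrist'); P=cloud(c); cv2.imwrite('w6.png',c['image'][:,:,::-1])
rect(P,.547,-.009,.066,.073,r=.05)
m=(abs(P[...,2]-.0612)<.003)&(np.hypot(P[...,0]-.547,P[...,1]+.009)<.07); r=cv2.minAreaRect((P[m][:,:2]*1000).astype(np.float32)); print('rim',r)
q=plan(.6662,-.2233,.06,-27.7)
E
```

```text
t 15.85 p [ 0.5254 -0.0942  0.1988] yaw -14.68 F [ 0.3  0.6 -0.3] w 89.7 gf 0.0
n 3297 c [546.9  -9. ] size [55.4 56. ] ang -14.7 z [0.068  0.0692 0.0705] mean [547.1  -8.5]
rim ((546.9046020507812, -8.866874694824219), (79.03871154785156, 79.24486541748047), 75.07415771484375)
n 5 turn total 13.07
C -1.79 3.38 2.78 2.61; C -1.64 3.45 2.78 2.61; C -1.48 3.53 2.78 2.61; C -1.32 3.59 2.78 2.61; C -1.15 3.65 2.78 2.61;
```

{"op": "play_rows", "data": {
  "commands": "9 -1.8 3.4 2.5 2.6; 9 -1.6 3.5 2.5 2.6; 9 -1.5 3.5 2.5 2.6; 9 -1.3 3.6 2.5 2.6; 9 -1.2 3.7 2.5 2.6; 9 0 0 0 0; 9 0 0 0 0"
}}

```text
time_s: 16.77
position: [0.667, -0.2231, 0.0738]
orientation: [[0.463, 0.887, -0.001], [0.887, -0.463, 0.001], [0.0, -0.002, -1.0]]
force: [-0.6, -0.4, 0.1]
gripper_width: 0.99
gripper_force: 0.0
```

```bash
python3 - <<'E'
from h import *
s=st(); c=cap('wrist'); P=cloud(c); L=tool(P,s)
m=(abs(P[...,2]-.0095)<.004)&(np.hypot(P[...,0]-.666,P[...,1]+.2233)<.05)&(abs(L[...,1])<.034)
fit(L,m,'spacer')
q=plan(.6662,-.2233,.003,-27.7)
E
```

```text
t 16.77 p [ 0.667  -0.2231  0.0738] yaw -27.56 F [-0.6 -0.4  0.1] w 90.1 gf 0.0
spacer 2715 c [-0.5 -0.4] size [56.4 56. ] ang 0.3 x [-28.2  27.4] y [-28.1  27.1]
n 2 turn total 0.14
C -0.03 -0.03 3.58 0.07; C -0.03 -0.03 3.58 0.07;
```

{"op": "play_rows", "data": {
  "commands": "9 -0.05 0 3 0; 9 0 0 2.5 0; 9 0 0 1.1 0; 9 0 0 0.4 0; 9 0 0 0 0; 5 0 0 0 0; 5 0 0 0 0; 5 0 0 0 0",
  "force": 20
}}

```text
time_s: 17.82
position: [0.667, -0.225, 0.0045]
orientation: [[0.464, 0.886, 0.001], [0.886, -0.464, -0.0], [0.0, 0.0, -1.0]]
force: [0.2, 0.4, 0.8]
gripper_width: 0.69
gripper_force: 0.0
```

{"op": "play_rows", "data": {
  "commands": "5 0 0 0 0; 5 0 0 0 0"
}}

```text
time_s: 18.08
position: [0.6669, -0.225, 0.0044]
orientation: [[0.464, 0.886, 0.0], [0.886, -0.464, 0.0], [0.0, 0.0, -1.0]]
force: [-0.5, 0.3, 1.6]
gripper_width: 0.609
gripper_force: 20.0
```

```bash
python3 - <<'E'
from h import *
s=st(); q=plan(.6662,-.2233,.115,-27.7); q=plan(.5483,-.0075,.115,-14.65,s=q)
E
```

```text
t 18.07 p [ 0.6669 -0.225   0.0044] yaw -27.65 F [-0.5  0.3  1.6] w 55.5 gf 20.0
n 3 turn total 0.05
C 0.04 -0.05 -3.69 0.02; C 0.04 -0.05 -3.69 0.02; C 0.04 -0.05 -3.69 0.02; 
n 5 turn total -13.05
C 2.73 -4.09 -0.0 -2.61; C 2.91 -3.97 -0.0 -2.61; C 3.09 -3.83 -0.0 -2.61; C 3.26 -3.68 -0.0 -2.61; C 3.42 -3.53 -0.0 -2.61;
```

{"op": "play_rows", "data": {
  "commands": "5 0 0 -2 0; 5 0 0 -4 0; 5 0 0 -5 0; 5 2.7 -4.1 0 -2.6; 5 2.9 -4 0 -2.6; 5 3.1 -3.8 0 -2.6; 5 3.3 -3.7 0 -2.6; 5 3.4 -3.5 0 -2.6"
}}

```text
time_s: 19.08
position: [0.5485, -0.0079, 0.1157]
orientation: [[0.252, 0.968, 0.002], [0.968, -0.252, 0.0], [0.001, 0.002, -1.0]]
force: [0.7, 0.1, -0.5]
gripper_width: 0.613
gripper_force: 20.0
```

{"op": "play_rows", "data": {
  "commands": "5 0 0 0 0; 5 0 0 0 0; 5 0 0 0 0"
}}

```text
time_s: 19.45
position: [0.5498, -0.0102, 0.1147]
orientation: [[0.254, 0.967, 0.001], [0.967, -0.254, -0.0], [0.0, 0.001, -1.0]]
force: [0.4, -0.3, -0.4]
gripper_width: 0.61
gripper_force: 20.0
```

```bash
cat >> h.py <<'E'
def hsize(P,z,x=.547,y=-.009): rect(P,x,y,z-.003,z+.003,r=.05)
E
python3 - <<'E'
from h import *
c,P,L,s=align(-.0055); cv2.imwrite('pics/w7.png',c['image'][:,:,::-1])
E
```

```text
t 19.45 p [ 0.5498 -0.0102  0.1147] yaw -14.72 F [ 0.4 -0.3 -0.4] w 55.5 gf 20.0
wall 1780 c [30.5 -3.1] size [19.9 79.2] ang 0.0 x [21.  40.2] y [-41.8  35.9]
outer edge [40.2 40.2 40.1]
part y [-27.2  25.2]
part x at -18 [-10.3  29.6]
part x at 0 [18.1 29.6]
part x at 18 [-10.3  29.6]
```

View pics/w7.png

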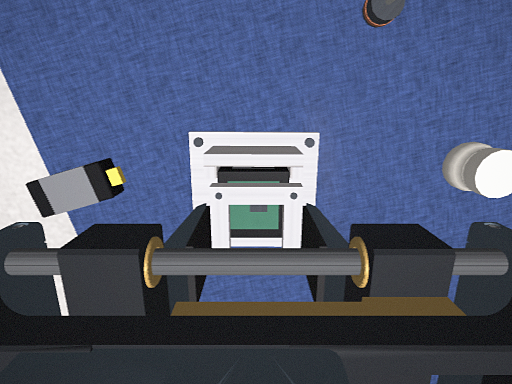

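The held spacer's front bar is at row 190, with the housing in the nest behind it at (255,172). The correction is -0.9 mm in x and -2.0 mm in y.

{"op": "play_rows", "data": {
  "commands": "5 -0.09 -0.2 0 0; 5 0 0 1.2 0; 5 0 0 1.2 0; 5 0 0 0.9 0; 5 0 0 0.2 0; 5 0 0 0 0; 5 0 0 0 0"
}}

```text
time_s: 20.38
position: [0.5471, -0.0095, 0.0796]
orientation: [[0.253, 0.968, 0.001], [0.968, -0.253, 0.0], [0.0, 0.001, -1.0]]
force: [-0.5, 0.9, -0.2]
gripper_width: 0.61
gripper_force: 20.0
```

```bash
python3 - <<'E'
from h import *
align(-.0055); plan(.5476,-.0106,.0736,-14.7)
E
```

```text
t 20.38 p [ 0.5471 -0.0095  0.0796] yaw -14.64 F [-0.5  0.9 -0.2] w 55.5 gf 20.0
wall 2430 c [30.7 -0. ] size [19.7 79.2] ang 0.5 x [21.4 40.4] y [-39.   38.8]
outer edge [40.5 40.3 40.2]
part y [-27.1  25.2]
part x at -18 [-10.5  29.5]
part x at 0 [18.2 29.6]
part x at 18 [-10.4  29.6]
n 1 turn total 0.06
C -0.09 0.07 0.61 0.06;
```

{"op": "play_rows", "data": {
  "commands": "5 -0.08 0.08 0 0; 5 0 0 0.2 0; 5 0 0 0.2 0; 5 0 0 0.1 0; 5 0 0 0 0"
}}

```text
time_s: 21.05
position: [0.5472, -0.0105, 0.0741]
orientation: [[0.253, 0.968, -0.0], [0.968, -0.253, 0.0], [0.0, -0.0, -1.0]]
force: [-0.4, 1.0, -0.2]
gripper_width: 0.608
gripper_force: 20.0
```

```bash
python3 - <<'E'
from h import *
align(-.0055)
E
```

```text
t 21.05 p [ 0.5472 -0.0105  0.0741] yaw -14.64 F [-0.4  1.  -0.2] w 55.3 gf 20.0
wall 2354 c [31.6 -0.5] size [19.9 79.6] ang 0.5 x [22.1 41.3] y [-39.4  38.4]
outer edge [41.4 41.3 41.2]
part y [-27.2  25.2]
part x at -18 [-10.3  29.5]
part x at 0 [18.3 29.7]
part x at 18 [-10.2  29.6]
```

{"op": "play_rows", "data": {
  "commands": "5 0.01 0.04 0.03 0; 5 0 0 0.03 0; 5 0 0 0 0"
}}

```text
time_s: 21.48
position: [0.5479, -0.0105, 0.0738]
orientation: [[0.253, 0.968, 0.0], [0.968, -0.253, 0.0], [0.0, 0.0, -1.0]]
force: [0.3, -0.4, 0.6]
gripper_width: 0.613
gripper_force: 20.0
```

{"op": "play_rows", "data": {
  "commands": "5 0 0 0.05 0; 5 0 0 0 0"
}}

```text
time_s: 21.72
position: [0.5478, -0.0106, 0.0737]
orientation: [[0.253, 0.967, 0.001], [0.967, -0.253, 0.0], [0.0, 0.0, -1.0]]
force: [-2.1, 0.3, 4.4]
gripper_width: 0.614
gripper_force: 20.0
```

{"op": "play_rows", "data": {
  "commands": "6.5 0 0 0 0; 7.5 0 0 0 0; 7.5 0 0 0 0; 8 0 0 -1.5 0; 9 0 0 -3 0; 9 0 0 -4 0; 9 0 0 0 0; 9 0 0 0 0"
}}

```text
time_s: 22.72
position: [0.5474, -0.0105, 0.1583]
orientation: [[0.253, 0.968, 0.0], [0.968, -0.253, 0.0], [0.0, 0.0, -1.0]]
force: [0.0, -0.2, -0.4]
gripper_width: 0.987
gripper_force: 0.0
```

```bash
python3 - <<'E'
from h import *
s=st(); c=cap('wrist'); P=cloud(c); L=tool(P,s)
near=(np.hypot(P[...,0]-.547,P[...,1]+.009)<.07)
q=fit(L,(abs(P[...,2]-.079)<.003)&near&(abs(L[...,1])<.034),'spacer')
fit(L,(abs(P[...,2]-.0615)<.003)&near&(L[...,0]>.015),'wall')
print(np.median(P[(abs(P[...,2]-.079)<.004)&near][:,2]))
q=plan(.5876,.2378,.075,7.6)
E
```

```text
t 22.73 p [ 0.5474 -0.0105  0.1583] yaw -14.64 F [ 0.  -0.2 -0.4] w 89.8 gf 0.0
spacer 2405 c [ 1.8 -0.6] size [56. 56.] ang 0.0 x [-25.6  29.5] y [-28.1  27.1]
wall 1145 c [31.4 -0.7] size [79.  19.3] ang -0.1 x [22.1 41. ] y [-39.8  38.3]
0.07907881072091538
n 5 turn total -22.24
C 5.01 -0.47 1.65 -4.45; C 5.03 -0.08 1.65 -4.45; C 5.02 0.31 1.65 -4.45; C 4.98 0.7 1.65 -4.45; C 4.91 1.08 1.65 -4.45;
```

{"op": "play_rows", "data": {
  "commands": "9 5 -0.5 1.3 -4.4; 9 5 -0.1 1.6 -4.4; 9 5 0.3 1.6 -4.4; 9 5 0.7 1.6 -4.4; 9 4.9 1.1 1.6 -4.6; 9 0 0 0 0; 9 0 0 0 0"
}}

```text
time_s: 23.65
position: [0.5875, 0.2366, 0.0801]
orientation: [[-0.132, 0.991, -0.002], [0.991, 0.132, -0.001], [-0.001, -0.002, -1.0]]
force: [0.3, 0.1, -0.3]
gripper_width: 0.984
gripper_force: 0.0
```

```bash
python3 - <<'E'
from h import *
s=st(); c=cap('wrist'); P=cloud(c); L=tool(P,s)
near=(np.hypot(P[...,0]-.5876,P[...,1]-.2378)<.05)&(abs(L[...,1])<.034)
fit(L,(abs(P[...,2]-.0078)<.0035)&near,'flange')
fit(L,(abs(P[...,2]-.022)<.003)&near,'barrel')
EOF=0
E
```

```text
t 23.65 p [0.5875 0.2366 0.0801] yaw 7.56 F [ 0.3  0.1 -0.3] w 89.6 gf 0.0
flange 2788 c [1.3 0.4] size [56.2 56.1] ang 0.3 x [-25.5  29.2] y [-27.  28.]
barrel 988 c [1.3 0.7] size [29.3 29.8] ang -1.2 x [-12.7  15.7] y [-13.2  14.5]
```

Centred within about 1 mm. I'll go down with +1.2 mm in x and +1.2 mm in y and grip the flange.

{"op": "play_rows", "data": {
  "commands": "9 0.12 0.12 3 0; 9 0 0 2.5 0; 9 0 0 1.6 0; 9 0 0 0.5 0; 9 0 0 0.1 0; 5 0 0 0 0; 5 0 0 0 0; 5 0 0 0 0",
  "force": 20
}}

```text
time_s: 24.7
position: [0.5895, 0.2388, 0.0046]
orientation: [[-0.132, 0.991, 0.001], [0.991, 0.132, 0.0], [0.0, 0.001, -1.0]]
force: [0.1, 0.1, 0.2]
gripper_width: 0.685
gripper_force: 0.0
```

{"op": "play_rows", "data": {
  "commands": "5 0 0 0 0; 5 0 0 0 0"
}}

```text
time_s: 24.95
position: [0.5894, 0.2387, 0.0044]
orientation: [[-0.132, 0.991, 0.0], [0.991, 0.132, 0.0], [0.0, 0.0, -1.0]]
force: [-0.7, 0.3, 2.8]
gripper_width: 0.608
gripper_force: 20.0
```

```bash
python3 - <<'E'
from h import *
s=st(); q=plan(.5876,.2378,.125,7.6); q=plan(.5476,-.0105,.125,-14.7,s=q)
E
```

```text
t 24.95 p [0.5894 0.2387 0.0044] yaw 7.56 F [-0.7  0.3  2.8] w 55.3 gf 20.0
n 3 turn total -0.04
C -0.02 -0.06 -4.02 -0.01; C -0.02 -0.06 -4.02 -0.01; C -0.02 -0.06 -4.02 -0.01; 
n 5 turn total 22.3
C -4.82 -1.45 -0.0 4.46; C -4.91 -1.07 -0.0 4.46; C -4.98 -0.69 -0.0 4.46; C -5.02 -0.3 -0.0 4.46; C -5.03 0.1 -0.0 4.46;
```

{"op": "play_rows", "data": {
  "commands": "5 0 0 -2 0; 5 0 0 -4 0; 5 0 0 -6 0; 5 -4.8 -1.5 0 4.4; 5 -4.9 -1.1 0 4.4; 5 -5 -0.7 0 4.5; 5 -5 -0.3 0 4.5; 5 -5 0 0 4.5"
}}

```text
time_s: 25.95
position: [0.547, -0.0105, 0.1241]
orientation: [[0.257, 0.966, 0.0], [0.966, -0.257, -0.0], [0.0, 0.0, -1.0]]
force: [0.9, 0.4, -0.9]
gripper_width: 0.608
gripper_force: 20.0
```

{"op": "play_rows", "data": {
  "commands": "5 0 0 1 0; 5 0 0 1 0; 5 0 0 1 0; 5 0 0 0 0; 5 0 0 0 0"
}}

```text
time_s: 26.58
position: [0.5477, -0.0083, 0.0941]
orientation: [[0.253, 0.967, 0.0], [0.967, -0.253, 0.0], [0.0, 0.0, -1.0]]
force: [0.2, 0.4, -0.7]
gripper_width: 0.61
gripper_force: 20.0
```

```bash
python3 - <<'E'
from h import *
c,P,L,s=align(-.0036); cv2.imwrite('pics/w8.png',c['image'][:,:,::-1])
m=(abs(L[...,2]+.0176)<.003)&(abs(L[...,1])<.02)&(L[...,0]<.03); fit(L,m,'barrel')
near=(np.hypot(P[...,0]-.547,P[...,1]+.009)<.07); q=L[(abs(P[...,2]-.0785)<.002)&near&(abs(L[...,1])<.03)&(L[...,2]>.006)]*1000
if len(q): print('spacer',len(q),np.percentile(q[:,0],[1,99.5]),np.percentile(q[:,1],[1,99]))
E
```

```text
t 26.57 p [ 0.5477 -0.0083  0.0941] yaw -14.67 F [ 0.2  0.4 -0.7] w 55.5 gf 20.0
wall 1940 c [29.3 -0.5] size [79.  19.9] ang -0.1 x [19.8 39. ] y [-39.4  38.6]
outer edge [39.  38.9 38.9]
part y [-27.2  25.1]
part x at -18 [-11.2  27.4]
part x at 0 [13.1 27.3]
part x at 18 [-11.1  27.3]
barrel 1330 c [ 5.1 -0.9] size [29.8 19. ] ang -0.1 x [-4. 14.] y [-15.1  13.3]
spacer 477 [24.08669904 27.56837461] [-27.75792889  27.25450842]
```

View pics/w8.png

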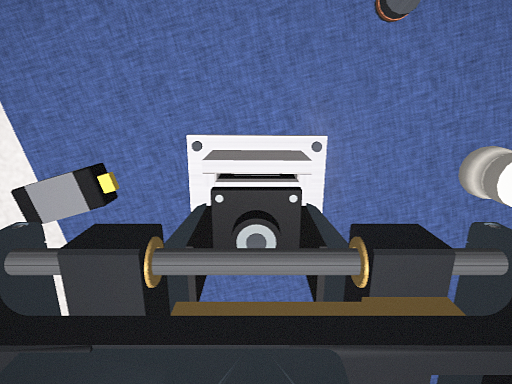

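The cover is lens up over the stack and aligned with it (cover front edge at row 187, wall at row 155). It only needs about +0.5 mm in y, then down.

{"op": "play_rows", "data": {
  "commands": "5 0 0.05 0.3 0; 5 0 0 0.3 0; 5 0 0 0.2 0; 5 0 0 0.15 0; 5 0 0 0 0"
}}

```text
time_s: 27.25
position: [0.5479, -0.0092, 0.0845]
orientation: [[0.255, 0.967, -0.0], [0.967, -0.255, 0.0], [0.0, -0.0, -1.0]]
force: [0.0, -0.6, -0.7]
gripper_width: 0.609
gripper_force: 20.0
```

```bash
python3 - <<'E'
from h import *
align(-.0036)
E
```

```text
t 27.25 p [ 0.5479 -0.0092  0.0845] yaw -14.75 F [ 0.  -0.6 -0.7] w 55.4 gf 20.0
wall 2324 c [30.2 -0.9] size [20.  79.1] ang 0.6 x [20.7 39.8] y [-39.8  38.1]
outer edge [39.8 39.8 39.7]
part y [-27.1  25.1]
part x at -18 [-11.   27.3]
part x at 0 [13.  27.3]
part x at 18 [-11.4  27.4]
```

{"op": "play_rows", "data": {
  "commands": "5 0.08 0 0.03 0; 5 0 0 0.03 0; 5 0 0 0 0"
}}

```text
time_s: 27.68
position: [0.5482, -0.0084, 0.084]
orientation: [[0.255, 0.967, 0.0], [0.967, -0.255, 0.0], [0.0, 0.0, -1.0]]
force: [0.4, -0.3, -1.3]
gripper_width: 0.609
gripper_force: 20.0
```

{"op": "play_rows", "data": {
  "commands": "5 0 0 0.05 0; 5 0 0 0 0"
}}

```text
time_s: 27.92
position: [0.5482, -0.0084, 0.0838]
orientation: [[0.255, 0.967, 0.0], [0.967, -0.255, 0.0], [0.0, 0.0, -1.0]]
force: [-0.2, -0.6, 3.0]
gripper_width: 0.606
gripper_force: 20.0
```

```bash
python3 - <<'E'
from h import *
align(-.0036)
E
```

```text
t 27.93 p [ 0.5482 -0.0084  0.0838] yaw -14.75 F [-0.2 -0.6  3. ] w 55.1 gf 20.0
wall 2110 c [29.1 -0.9] size [79.  20.1] ang -0.1 x [19.8 38.9] y [-40.   38.1]
outer edge [38.9 38.9 38.8]
part y [-27.2  25.1]
part x at -18 [-11.1  27.3]
part x at 0 [13.2 27.3]
part x at 18 [-11.2  27.3]
```

{"op": "play_rows", "data": {
  "commands": "6.5 0 0 0 0; 7.5 0 0 0 0; 7.5 0 0 0 0; 8 0 0 -1.5 0; 8 0 0 -2.5 0; 6 0 0 -2 0; 4.2 0 0 0 0; 4.2 0 0 0 0"
}}

```text
time_s: 28.98
position: [0.5477, -0.0083, 0.1433]
orientation: [[0.255, 0.967, -0.001], [0.967, -0.255, 0.0], [-0.0, -0.001, -1.0]]
force: [0.1, -1.3, -0.1]
gripper_width: 0.579
gripper_force: 0.0
```

{"op": "play_rows", "data": {
  "commands": "4 0 0 0 0; 4 0 0 0 0; 4 0 0 0 0"
}}

```text
time_s: 29.35
position: [0.548, -0.0084, 0.1431]
orientation: [[0.255, 0.967, -0.001], [0.967, -0.255, 0.0], [-0.0, -0.001, -1.0]]
force: [-0.4, 0.2, -0.1]
gripper_width: 0.437
gripper_force: 0.0
```

```bash
python3 - <<'E'
from h import *
s=st(); c=cap('wrist'); P=cloud(c); L=tool(P,s); cv2.imwrite('pics/w9.png',c['image'][:,:,::-1])
near=(np.hypot(P[...,0]-.547,P[...,1]+.009)<.07)
fit(L,(abs(P[...,2]-.087)<.003)&near&(abs(L[...,1])<.034),'cover')
fit(L,(abs(P[...,2]-.101)<.003)&near&(abs(L[...,1])<.034),'barrel')
fit(L,(abs(P[...,2]-.0615)<.003)&near&(L[...,0]>.015),'wall')
E
```

```text
t 29.35 p [ 0.548  -0.0084  0.1431] yaw -14.75 F [-0.4  0.2 -0.1] w 39.7 gf 0.0
cover 3081 c [-0.8 -0.8] size [56.3 55.9] ang 0.2 x [-28.2  27.2] y [-27.9  26.5]
barrel 1118 c [-0.5 -0.9] size [29.2 29.7] ang -0.0 x [-14.7  13.9] y [-14.6  13.3]
wall 1272 c [29.3 -0.6] size [79. 20.] ang -0.1 x [19.7 39. ] y [-39.6  38.3]
```

View pics/w9.png

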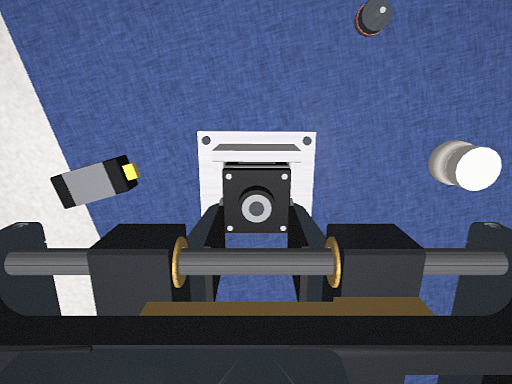

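The pod is stacked square in the nest, with the lens at (256,209) and the cover centred on the spacer. Now I go down to straddle the barrel with the fingertips over the flange.

{"op": "play_rows", "data": {
  "commands": "3.6 -0.07 0 2 0; 3.6 0 0 2 0; 3.6 0 0 0.8 0; 3.6 0 0 0.4 0; 3.6 0 0 0.2 0; 3.6 0 0 0.2 0; 3.6 0 0 0 0"
}}

```text
time_s: 30.28
position: [0.5482, -0.009, 0.0878]
orientation: [[0.254, 0.967, 0.001], [0.967, -0.254, 0.0], [0.0, 0.001, -1.0]]
force: [-0.2, -0.7, -0.6]
gripper_width: 0.394
gripper_force: 0.0
```

{"op": "play_rows", "data": {
  "commands": "3.6 0 0 0.1 0; 3.6 0 0 0.1 0; 3.6 0 0 0.1 0; 3.6 0 0 0 0"
}}

```text
time_s: 30.78
position: [0.5482, -0.009, 0.0854]
orientation: [[0.255, 0.967, 0.001], [0.967, -0.255, 0.0], [0.0, 0.001, -1.0]]
force: [-0.9, -0.0, 5.0]
gripper_width: 0.393
gripper_force: 2.6
```

{"op": "play_rows", "data": {
  "commands": "3.6 0 0 0.1 0; 3.6 0 0 0.1 0; 3.6 0 0 0.1 0; 3.6 0 0 0.1 0; 3.6 0 0 0.1 0; 3.6 0 0 0.1 0; 3.6 0 0 0 0"
}}

```text
time_s: 31.65
position: [0.5482, -0.009, 0.0792]
orientation: [[0.255, 0.967, 0.001], [0.967, -0.255, 0.0], [0.0, 0.001, -1.0]]
force: [-1.4, 0.3, 4.3]
gripper_width: 0.395
gripper_force: 2.6
```

```bash
python3 - <<'E'
from h import *
s=st(); c=cap('wrist'); P=cloud(c); L=tool(P,s)
near=(np.hypot(P[...,0]-.547,P[...,1]+.009)<.07)
m=(abs(L[...,2]-.0)<.003)&(abs(L[...,1])<.034)&(L[...,0]>.015)&near; fit(L,m,'cover'); print('flange z',np.median(P[m][:,2]))
fit(L,(abs(P[...,2]-.0615)<.003)&near&(L[...,0]>.015),'wall')
E
```

```text
t 31.65 p [ 0.5482 -0.009   0.0792] yaw -14.75 F [-1.4  0.3  4.3] w 35.9 gf 2.6
cover 1824 c [21.6 -1.1] size [55.9 13.3] ang -0.0 x [15.2 27.9] y [-28.4  26.2]
flange z 0.07865614025114488
wall 2199 c [29.9 -1.1] size [20.1 79.1] ang 0.0 x [20.3 39.6] y [-40.2  37.8]
```

{"op": "play_rows", "data": {
  "commands": "3.6 0 0 0.1 0; 3.6 0 0 0.1 0; 3.6 0 0 0.1 0; 3.6 0 0 0.1 0"
}}

```text
time_s: 32.2
position: [0.5482, -0.009, 0.0753]
orientation: [[0.254, 0.967, 0.001], [0.967, -0.254, 0.0], [0.0, 0.001, -1.0]]
force: [-1.2, 0.6, 6.0]
gripper_width: 0.398
gripper_force: 2.9
```

{"op": "play_rows", "data": {
  "commands": "3.6 0 0 0.1 0; 3.6 0 0 0.1 0; 3.6 0 0 0.1 0; 3.6 0 0 0.1 0"
}}

```text
time_s: 32.7
position: [0.5482, -0.009, 0.0712]
orientation: [[0.255, 0.967, 0.001], [0.967, -0.255, 0.0], [0.0, 0.001, -1.0]]
force: [-1.6, 0.8, 5.6]
gripper_width: 0.393
gripper_force: 2.9
```

{"op": "play_rows", "data": {
  "commands": "3.6 0 0 0.1 0; 3.6 0 0 0.1 0; 3.6 0 0 0.1 0; 3.6 0 0 0.1 0"
}}

```text
time_s: 33.2
position: [0.5482, -0.009, 0.0673]
orientation: [[0.254, 0.967, 0.001], [0.967, -0.254, 0.0], [0.0, 0.001, -1.0]]
force: [-1.0, 0.2, 5.4]
gripper_width: 0.395
gripper_force: 2.9
```

{"op": "play_rows", "data": {
  "commands": "3.6 0 0 0.1 0; 3.6 0 0 0.1 0; 3.6 0 0 0.1 0; 3.6 0 0 0.05 0; 3.6 0 0 0 0"
}}

```text
time_s: 33.83
position: [0.5482, -0.009, 0.0636]
orientation: [[0.255, 0.967, 0.001], [0.967, -0.255, 0.0], [0.0, 0.001, -1.0]]
force: [-2.0, 0.6, 4.4]
gripper_width: 0.392
gripper_force: 2.6
```

{"op": "play_rows", "data": {
  "commands": "3.6 0 0 0.05 0; 3.6 0 0 0.05 0; 3.6 0 0 0 0"
}}

```text
time_s: 34.2
position: [0.5483, -0.009, 0.0626]
orientation: [[0.255, 0.967, 0.001], [0.967, -0.255, 0.0], [0.0, 0.001, -1.0]]
force: [0.1, -0.8, 4.9]
gripper_width: 0.399
gripper_force: 2.5
```

{"op": "play_rows", "data": {
  "commands": "3.6 0 0 0.05 0; 3.6 0 0 0 0"
}}

```text
time_s: 34.45
position: [0.5482, -0.009, 0.0622]
orientation: [[0.254, 0.967, 0.001], [0.967, -0.254, 0.0], [0.0, 0.001, -1.0]]
force: [-1.2, -0.3, 6.1]
gripper_width: 0.397
gripper_force: 3.0
```

{"op": "play_rows", "data": {
  "commands": "3.6 0 0 0.05 0; 3.6 0 0 0 0"
}}

```text
time_s: 34.7
position: [0.5482, -0.009, 0.0622]
orientation: [[0.255, 0.967, 0.001], [0.967, -0.255, 0.0], [0.0, 0.001, -1.0]]
force: [-2.5, -0.3, 8.9]
gripper_width: 0.397
gripper_force: 4.6
```

{"op": "play_rows", "data": {
  "commands": "3.6 0 0 0.08 0; 3.6 0 0 0 0"
}}

```text
time_s: 34.95
position: [0.5482, -0.009, 0.0622]
orientation: [[0.255, 0.967, 0.001], [0.967, -0.255, 0.0], [0.0, 0.001, -1.0]]
force: [-3.1, -0.6, 13.8]
gripper_width: 0.4
gripper_force: 7.0
```

{"op": "play_rows", "data": {
  "commands": "3.6 0 0 0.08 0; 3.6 0 0 0 0"
}}

```text
time_s: 35.2
position: [0.5483, -0.009, 0.0621]
orientation: [[0.255, 0.967, 0.002], [0.967, -0.255, 0.0], [0.0, 0.002, -1.0]]
force: [-5.1, 0.0, 19.1]
gripper_width: 0.393
gripper_force: 9.4
```

{"op": "play_rows", "data": {
  "commands": "3.6 0 0 0.06 0; 3.6 0 0 0.04 0; 3.6 0 0 0 0"
}}

```text
time_s: 35.58
position: [0.5483, -0.009, 0.0621]
orientation: [[0.255, 0.967, 0.002], [0.967, -0.255, 0.0], [0.001, 0.002, -1.0]]
force: [-5.7, -0.6, 25.7]
gripper_width: 0.393
gripper_force: 12.5
```

{"op": "play_rows", "data": {
  "commands": "3.6 0 0 0 0; 3.6 0 0 0 0; 3.6 0 0 0 0; 3.6 0 0 0 0; 3.6 0 0 0 0"
}}

```text
time_s: 36.2
position: [0.5483, -0.009, 0.0621]
orientation: [[0.255, 0.967, 0.002], [0.967, -0.255, 0.0], [0.001, 0.002, -1.0]]
force: [-6.2, 0.6, 25.1]
gripper_width: 0.393
gripper_force: 12.5
```

Held at about 25 N for 0.75 s, and the plate has bottomed. I back off straight up, then look.

{"op": "play_rows", "data": {
  "commands": "3.6 0 0 -0.2 0; 3.6 0 0 -0.3 0; 3.6 0 0 -1 0; 3.6 0 0 -3 0; 3.6 0 0 -5 0; 6 -5 0 -4 0; 9 -5 0 0 0; 9 0 0 0 0"
}}

```text
time_s: 37.2
position: [0.5223, -0.1071, 0.1932]
orientation: [[0.259, 0.966, 0.001], [0.966, -0.259, -0.001], [-0.0, 0.001, -1.0]]
force: [0.5, 0.1, 0.3]
gripper_width: 0.69
gripper_force: 0.0
```

{"op": "play_rows", "data": {
  "commands": "9 0 0 0 0; 9 0 0 0 0"
}}

```text
time_s: 37.45
position: [0.5229, -0.1036, 0.1921]
orientation: [[0.253, 0.967, -0.001], [0.967, -0.253, 0.001], [0.0, -0.001, -1.0]]
force: [-0.2, -0.0, 0.1]
gripper_width: 0.913
gripper_force: 0.0
```

```bash
python3 - <<'E'
from h import *
s=st(); c=cap('wrist'); P=cloud(c); L=tool(P,s)
I=c['image'].max(2)
near=(np.hypot(P[...,0]-.547,P[...,1]+.009)<.06)
fl=near&(I<90)&(abs(P[...,2]-.062)<.006); fit(L,fl,'flange'); print('flange z',np.median(P[fl][:,2]))
b=near&(abs(P[...,2]-.076)<.004); fit(L,b,'barrel')
rim=near&(I>130)&(abs(P[...,2]-.062)<.006); fit(L,rim,'rim'); print('rim z',np.median(P[rim][:,2]))
q=P[fl]; A=np.c_[q[:,:2]-q[:,:2].mean(0),np.ones(len(q))]; print('tilt',np.linalg.lstsq(A,q[:,2],rcond=None)[0])
cv2.imwrite('pics/w10.png',c['image'][:,:,::-1])
E
```

```text
t 37.45 p [ 0.5229 -0.1036  0.1921] yaw -14.67 F [-0.2 -0.   0.1] w 83.1 gf 0.0
flange 2386 c [97.7 -0.3] size [55.2 55.4] ang -0.0 x [ 70.1 125.2] y [-27.5  26.8]
flange z 0.06160431155394058
barrel 838 c [97.9 -0.9] size [29.2 29.5] ang -0.4 x [ 83.5 111.6] y [-14.6  13.6]
rim 1213 c [127.7  -0.5] size [20.  78.9] ang 0.1 x [118.  137.3] y [-39.6  38.5]
rim z 0.06156016392982966
tilt [ 0.00064521 -0.00113929  0.06160331]
```

View pics/w10.png

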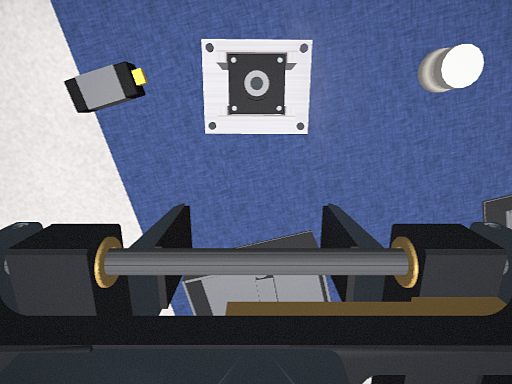

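The cover is flush and level in the nest at (256,83). Its flange reads 61.6 mm, the same as the rim, and the gripper is clear.

```bash
python3 -c "
from station import env
print(env.hand_in())"
```

```text
the job is handed in; nothing more can be done
None
```

The stub is in the scrap bin; housing, spacer and cover are stacked lens up and pressed flush with the rim, seated at about 25 N for over half a second, and the job was handed in at about 37 s.

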